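# Sort two lens dust caps and present the carousel

### The arm

A 6-joint arm with a two-finger parallel gripper is mounted at the origin on the work surface. World frame = base frame: x ahead of the robot, y to its left, z up, the work surface at z = 0. Lengths are in m, angles in rad, forces in N, time in s.
With the tool pointing down it reaches from about 0.35 to 0.975 m from the base axis. Payload 4.9 kg.
Tool frame: the origin (TCP) lies on the mounting face of the last link; the fingertips stand 173 mm ahead of it and the grasp point (between the pads) lies 155 mm ahead of it; z points along the fingers, y is the line along which they close (so a half turn about z gives the same grasp; the last joint's range is limited). The gripper opens to 85 mm and grips with 20 to 120 N. Pads are 22 mm wide; open, the fingers measure 114 mm over their backs; the gripper's body (76 mm by 85 mm) begins 54 mm behind the grasp point. The pads swing forward as they close: fully open they stand 13 mm farther back than shut.
Start: joints at [-0.119, 0.053, 1.613, -0, 1.476, -0.119], TCP at [0.625, 0, 0.405] pointing down, gripper open.
Joint ranges: [-3.01, 3.01], [-1.01, 2.22], [0.06, 2.58], [-1.02, 4.17], [0.09, 2.62], [-3.14, 3.14]. Speed limits (rad/s): [2.57, 2.57, 3.14, 3.14, 3.14, 3.14].

### API

Orientations are given as a rotation vector (axis times angle).
In Python, from station import monitor, eyes, finish_job gives the robot as it stands. The module is installed in compiled form; this text tells all that it offers.
- The arm moves only by the tool step_arm, never from a script. Its argument "commands" is a list of rows, each a list of 3 entries, a list of its own where there are three numbers: the opening in per cent of the stroke, from 0 (shut) to 100 (fully open), then the shift along the tool's x, y, z in mm, then the turn about the tool's z in degrees. In form: [[hand, [x, y, z], yaw], ...]. A call has 1 to 12 rows; each row is the pose to reach, as a shift and turn from the pose commanded when the call began, along the tool's axes at that moment; what a row does not reach only later rows make up. A row lasts 1/8 s, in which the tool goes at most 62.5 mm and 10.7 degrees, less where a joint would pass 70% of its speed; a pose out of reach is approached as far as the arm can. A call with a gripper value outside its range is refused whole. The fingers move at their own pace and stop on an object; "squeeze" is the grip in N (left out, the last holds). Time passes only in rows, so rows that repeat a pose let the fingers close. It gives the time, the measured TCP pose, the force, the opening and the grip force at its end, in the units of the state.
- monitor.get_obs(): the state, without advancing time (a new reading comes with each control period).
- eyes.get_image(name): name is "scene" or "side" or "wrist"; returns the picture (480x640x3 uint8, red, green, blue); there is no depth.
- eyes.camera_info(name): a dict with "camera_matrix" (3x3 intrinsics, pixels), "extrinsics" (4x4, takes a point from camera to world coordinates). Camera axes: x right, y down, z forward; pixel columns grow to the right and rows downward; lengths in m; the calibration is good to about 2 mm. A picture is of the moment at which its call begins: read the wrist's pose just before it. camera_info takes no time and is no camera call; for the wrist camera it gives the pose at the moment of the call.
- finish_job(): hands the job in; it is judged then, once.
The state is a dict: "t": time; "q": joint angles; "dq": joint speeds; "effort": joint torques, N m; "tool_pos": TCP position; "tool_rot": TCP orientation; "contact_force": force on the tool from outside, world axes, zero at the start; "wrist_torque": the same for the moment, N m; "opening": finger opening in m; "grip_force": force on a finger pad.
Only numpy, scipy, OpenCV 4.12 (cv2) and the standard library are available. Lean on these libraries where they do the work, as an engineer would, in place of code of your own. Each camera call takes 0.05 s, during which the arm holds its last target. There are 200 camera calls.

### The job

Sort the two grey dust caps into the carousel's nests, leaving each one lying flat: the cap with the flat rectangular tag has passed and goes in the square nest, the cap with the round stud is a reject and goes in the round nest. Only when both are in and let go, grip the carousel's upright post and turn the carousel until the square nest faces the front pointer on the foot, then hold it still there: finish while still gripping the post. Leave the lens, the bowl and the filter wrench where they are.

Things in the scene. Friction and masses are not known exactly. Their poses are not given: they have to be found in the camera images.
- tag_cap_center (a point): Centre, half-way up, of the passed cap: loose grey plastic dust cap, 40 g, 38 mm tall, standing upright at the start on the shelf (z = 0). A disc 44 mm in diameter and 10 mm thick, with a flat rectangular tag standing upright on its middle, 36 mm long (own x axis), 10 mm thick (own y axis), 28 mm tall (from 10 to 38 mm above the cap's underside). This point is 19 mm above the underside, on the axis; z up. Grip the tag across its 10 mm from above.
- stud_cap_center (a point): Centre, half-way up, of the reject cap: same grey disc (44 mm diameter, 10 mm thick, 40 g) but with an upright round stud 14 mm in diameter and 28 mm tall (from 10 to 38 mm above the underside) on its middle. This point is 19 mm above the underside, on the axis; z up.
- square_nest (a point): Middle of the floor of the square nest on the carousel's plate (height 0.030 m), 75 mm from the turning axis: a square aluminium wall 10 mm tall and 4 mm thick, 66 mm wide inside, open at the top. x axis points to the turning axis. It turns with the carousel.
- round_nest (a point): Middle of the floor of the round nest on the carousel's plate (height 0.030 m), opposite the square one and 75 mm from the turning axis: a round aluminium wall 10 mm tall and 4 mm thick, 66 mm inside diameter, open at the top. The turning axis lies midway between the two nests.
- post: Upright round aluminium grip post standing on the carousel's plate; it spins easily about its own upright axis (like a crank knob) but does not lift or tilt. 16 mm in diameter, 55 mm tall, 85 mm from the turning axis, a quarter turn clockwise (seen from above) from the square nest. Origin: centre of its foot, on the plate's top (height 0.030 m).
- pointer (a point): Top of the front pointer: aluminium block 32 x 10 mm and 24 mm tall on the carousel's fixed foot, 147 mm from the turning axis just outside the plate's rim. It does not turn and marks the front.
- carousel (a joint): Angle of the carousel (black plate 250 mm in diameter, top at height 0.030 m, turning about a vertical axis): 0 when the square nest faces the pointer, growing counter-clockwise seen from above. It starts between 0.8 and 2.3, has stops at -2.8 and 2.8, stays where it is left, and takes about 1 N at the post to turn.
- lens: Bystander: black lens, 76 mm in diameter, 82 mm tall, standing. Origin at the centre of its underside.
- bowl: Bystander: grey ceramic bowl, 120 mm in diameter, 50 mm tall. Origin at the centre of its underside.
- wrench: Bystander: red plastic filter wrench lying flat, a C-ring 82 mm across and 10 mm thick with a handle reaching 108 mm from the ring's centre along its own -x. Origin at the ring's centre, underside.
Not all that is in view belongs to the job. Leave any turquoise look-alike of the part that bears tag_cap_center alone. Leave any black look-alike of the part that bears stud_cap_center alone.

How it is judged:
By the outcome, as a careful person would: the job done as asked, in the order asked, and still so for the second after the job is handed in, while the arm keeps its last pose, push and grip.
It also fails if it takes over 64 s, if anything falls off the work surface, if the arm or the gripper's body presses on something with over 40 N, if the wrist force passes 120 N, or if a joint passes its speed limit or range.

## Working session

There is one attempt and no reset: what is moved stays moved. The work goes in short steps, Python scripts to look and compute and a tool call to move; the robot and the scene stay as the last step left them, time stands still between calls to the robot, and variables do not carry over. Pictures are saved under pics/ and viewed, at most 10 in all, crops included, and the job is handed in when it is done.

Besides the shell and the picture viewer there is one more tool, called after "Call:" as name(argument=value, ...) on one line, values as JSON. step_arm: Moves the arm, as the interface text tells. Its arguments: {"type":"object","properties":{"commands":{"type":"array"},"squeeze":{"type":"number"}},"required":["commands"]}

```bash
mkdir -p pics
cat > h.py <<'E'
import numpy as np, cv2
from station import monitor, eyes, finish_job
from scipy.spatial.transform import Rotation as R
def grab(n,f):
    ci=eyes.camera_info(n); im=eyes.get_image(n); cv2.imwrite('pics/'+f+'.png',im[:,:,::-1]); np.savez('pics/'+f+'.npz',K=ci['camera_matrix'],T=ci['extrinsics']); return im
def ray(f,u,v,z):
    d=np.load('pics/'+f+'.npz'); T=d['T']; r=T[:3,:3]@np.linalg.solve(d['K'],[u,v,1]); return T[:3,3]+r*(z-T[2,3])/r[2]
def proj(f,p):
    d=np.load('pics/'+f+'.npz'); T=d['T']; c=d['K']@(T[:3,:3].T@(np.array(p)-T[:3,3])); return c[:2]/c[2]
E
python3 - <<'E'
from h import *
for n in ('scene','side','wrist'):
    grab(n,n+'0'); d=np.load(f'pics/{n}0.npz'); print(n,d['T'].round(3).tolist(),d['K'][0,0])
o=monitor.get_obs(); print(o['t'],R.from_rotvec(o['tool_rot']).as_matrix().round(2).tolist())
E
```

```text
scene [[0.792, 0.472, -0.386, 1.051], [0.61, -0.601, 0.516, -0.721], [0.011, -0.645, -0.765, 1.01], [0.0, 0.0, 0.0, 1.0]] 585.2826976165194
side [[0.901, -0.231, 0.368, 0.191], [-0.434, -0.502, 0.748, -0.873], [0.012, -0.834, -0.552, 0.63], [0.0, 0.0, 0.0, 1.0]] 453.0076614265348
wrist [[1.0, 0.0, -0.002, 0.626], [-0.0, -0.962, -0.275, 0.07], [-0.002, 0.275, -0.962, 0.373], [0.0, 0.0, 0.0, 1.0]] 356.29125799737625
0.15 [[0.0, 1.0, -0.0], [1.0, -0.0, 0.0], [0.0, -0.0, -1.0]]
```

View pics/scene0.png

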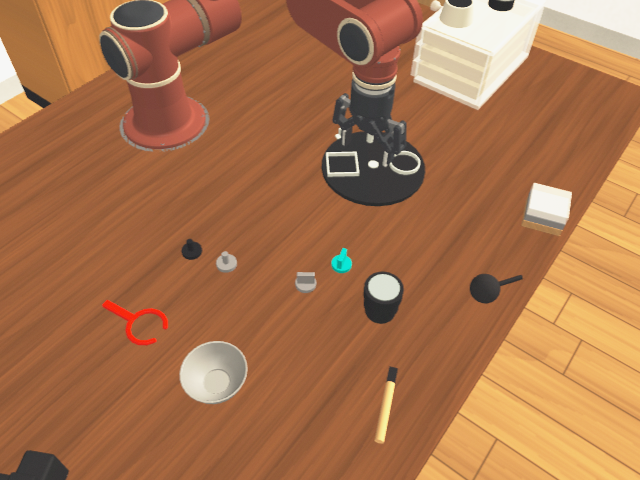

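View pics/side0.png

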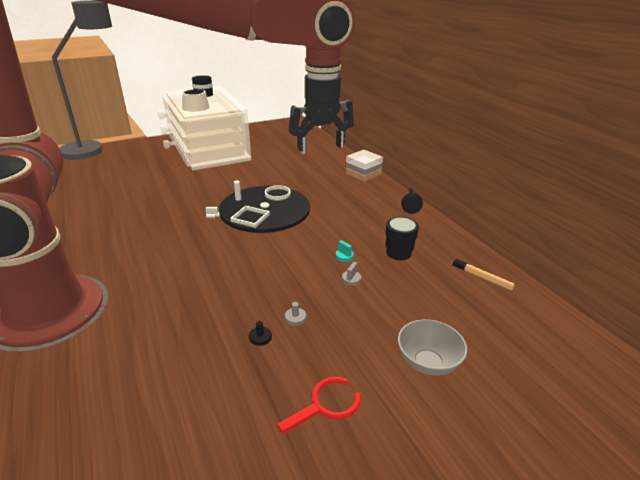

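Scene shows four caps: black stud look-alike (191,248), grey stud (227,261), grey tag (306,281), turquoise tag look-alike (342,262). Grey ones are chosen. The carousel is at (373,165) and the pointer at (338,136). In the side view the grey stud is at (295,315), the grey tag at (352,275), and the pointer at (212,211), on the base side of the plate.

Run:
```python
from h import *
def mask(f,box,lo=90,sat=45):
    im=cv2.imread(f'pics/{f}.png'); h=cv2.cvtColor(im,cv2.COLOR_BGR2HSV)
    m=((h[...,1]<sat)&(h[...,2]>lo)).astype(np.uint8); k=np.zeros_like(m); x0,y0,x1,y1=box; k[y0:y1,x0:x1]=1
    return m*k
def blobs(f,box,z,**k):
    n,l,s,c=cv2.connectedComponentsWithStats(mask(f,box,**k))
    for i in range(1,n):
        if s[i,4]>15: print(f,s[i].tolist(),c[i].round(1),ray(f,*c[i],z).round(4))
for nm,bs,bd in (('stud',(210,245,245,280),(280,295,312,330)),('tag',(290,265,322,300),(338,260,366,288))):
    print(nm); blobs('scene0',bs,.012); blobs('side0',bd,.012)
print('carousel side'); blobs('side0',(200,175,305,230),.04,lo=120)
print('carousel scene'); blobs('scene0',(322,125,425,200),.04,lo=120)
# plate ellipse centre: black
im=cv2.imread('pics/side0.png'); m=(im.max(2)<50).astype(np.uint8); k=np.zeros_like(m);k[180:235,212:316]=1
c=max(cv2.findContours(m*k,0,2)[0],key=cv2.contourArea); e=cv2.fitEllipse(cv2.convexHull(c)); print(e, ray('side0',*e[0],.028).round(4))
a=cv2.imread('pics/scene0.png'); A=[cv2.resize(a[230:300,175:370],None,fx=4,fy=4),cv2.resize(im[170:240,195:325],None,fx=6,fy=6)]
A[0]=A[0][:, :780]; A[1]=cv2.resize(A[1],(780,420))[:300*2-280]
cv2.imwrite('pics/c1.png',np.vstack(A)[:600])
```

```text
stud
scene0 [217, 252, 19, 20, 291] [225.9 262.3] [ 0.4549 -0.2447  0.012 ]
side0 [285, 302, 21, 23, 326] [295.  314.9] [ 0.452 -0.248  0.012]
tag
scene0 [296, 272, 20, 21, 335] [305.1 281.8] [ 0.6179 -0.1806  0.012 ]
side0 [342, 262, 19, 23, 271] [351.3 275.3] [ 0.6182 -0.182   0.012 ]
carousel side
side0 [234, 181, 7, 20, 103] [237.  190.2] [0.4979 0.2731 0.04  ]
side0 [265, 186, 26, 14, 187] [276.9 192.9] [0.5955 0.2106 0.04  ]
side0 [260, 202, 9, 6, 44] [264.2 204.5] [0.5389 0.1609 0.04  ]
side0 [230, 205, 40, 23, 349] [249.5 215.9] [0.4829 0.1186 0.04  ]
side0 [206, 207, 14, 10, 118] [211.7 211.6] [0.4001 0.1815 0.04  ]
carousel scene
scene0 [399, 125, 5, 8, 18] [401.7 127.1] [0.528  0.3278 0.04  ]
scene0 [336, 128, 6, 11, 37] [338.6 133.8] [0.4176 0.2081 0.04  ]
scene0 [342, 130, 4, 15, 38] [343.2 136.8] [0.4334 0.2059 0.04  ]
scene0 [366, 133, 8, 10, 55] [369.6 138. ] [0.4874 0.2431 0.04  ]
scene0 [326, 151, 34, 26, 378] [342.  164.1] [0.4883 0.125  0.04  ]
scene0 [383, 151, 5, 16, 60] [384.9 158.7] [0.5586 0.2039 0.04  ]
scene0 [389, 151, 32, 24, 250] [406.6 163.8] [0.609  0.2213 0.04  ]
scene0 [368, 160, 11, 8, 74] [372.9 163.7] [0.5456 0.1719 0.04  ]
((263.5572814941406, 209.3667755126953), (45.08502197265625, 90.07035827636719), 87.89534759521484) [0.5349 0.1567 0.028 ]
```

View pics/c1.png

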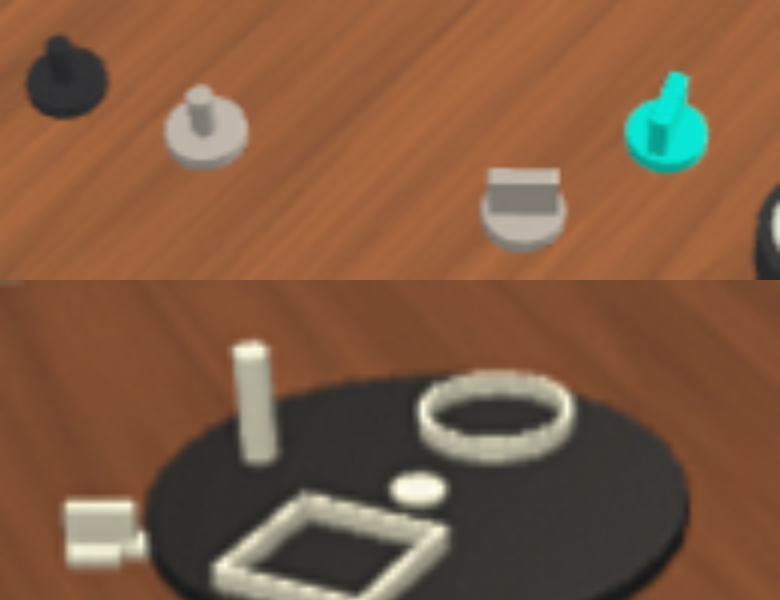

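View pics/wrist0.png

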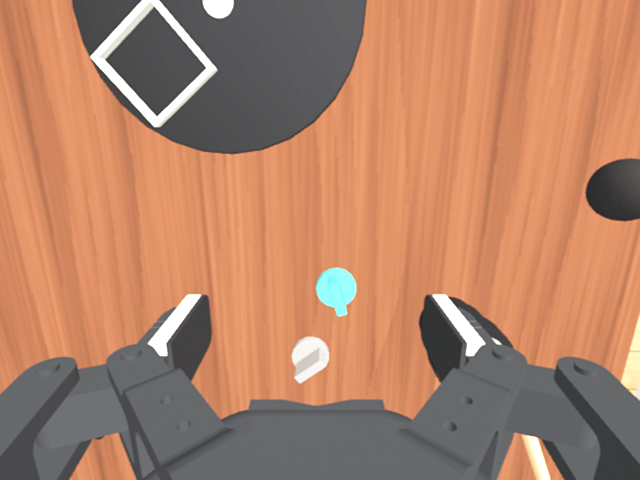

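The crop confirms the choice: plain grey stud cap and grey tag cap. The wrist view shows the square nest's corners at about (153,0), (215,69), (157,125) and (94,58), the turquoise cap at (336,288), and the tag cap at (310,355) with its tag running up-right.

Run:
```python
from h import *
o=monitor.get_obs(); print(o['tool_pos'])
print('tag ends',ray('scene0',297.,274,.038),ray('scene0',314.8,274,.038))
a=ray('scene0',297.,274,.038)-ray('scene0',314.8,274,.038); print(np.hypot(*a[:2]),np.degrees(np.arctan2(a[1],a[0])))
print('hub',ray('side0',264.2,204.5,.034),ray('scene0',372.9,163.7,.034),ray('wrist0',218,4,.034))
q=np.array([ray('wrist0',*p,.040) for p in ((153,-1),(216,69),(157,126),(92,57))]); print(q.mean(0),np.linalg.norm(np.diff(q,axis=0),axis=1))
print('stud tops',ray('scene0',175+200/4,230+92/4,.038),ray('side0',295,304.5,.038))
print('turq',ray('wrist0',336,288,.01),'black',ray('scene0',191.5,250.5,.01))
print('pointer', ray('side0',195+100/6,170+15+218/6,.024), ray('side0',195+100/6,170+222/6,.024))
print('post top',ray('side0',195+250/6,170+65/6,.085))
```

```text
[6.24792085e-01 1.89454774e-05 4.03747818e-01]
tag ends [ 0.60425277 -0.18972694  0.038     ] [ 0.63273465 -0.16744043  0.038     ]
0.036164982514323714 -141.9575231484418
hub [0.54248709 0.17139885 0.034     ] [0.54246048 0.17729102 0.034     ] [0.54340244 0.17577233 0.034     ]
[0.48735273 0.12893375 0.04      ] [0.07064249 0.07307599 0.07400347]
stud tops [ 0.45227789 -0.24050444  0.038     ] [ 0.45298489 -0.24681398  0.038     ]
turq [ 0.64702904 -0.09142632  0.01      ] black [ 0.37370308 -0.26610935  0.01      ]
pointer [0.39230472 0.1594114  0.024     ] [0.41230757 0.23509323 0.024     ]
post top [0.4906984  0.24093275 0.085     ]
```

Call:
step_arm(commands=[[50,[-36,-1,25],10.5],[50,[-72,-2,50],21],[50,[-108,-4,75],31.5],[50,[-144,-5,100],42],[50,[-180,-6,125],52],[50,[-180,-6,134],52],[50,[-180,-6,134],52]])

```text
t: 1.02
tool_pos: [0.6186, -0.1796, 0.2695]
tool_rot: [-2.968, -1.024, 0.002]
contact_force: [-0.3, 0.1, 1.2]
opening: 0.0426
grip_force: 0.0
```

Run:
```python
from h import *
o=monitor.get_obs(); print(o['t'],o['tool_pos'],R.from_rotvec(o['tool_rot']).as_matrix().round(3).tolist(),o['opening'])
grab('wrist','w1')
print(proj('w1',[.6185,-.1795,.038]),proj('w1',[.6185,-.1795,0.01]))
```

```text
1.025 [ 0.61863742 -0.17959343  0.26953698] [[0.787, 0.616, -0.002], [0.616, -0.787, 0.001], [-0.001, -0.002, -1.0]] 0.04257366058984384
[316.37240891 258.96559383] [316.38440082 245.09180788]
```

View pics/w1.png

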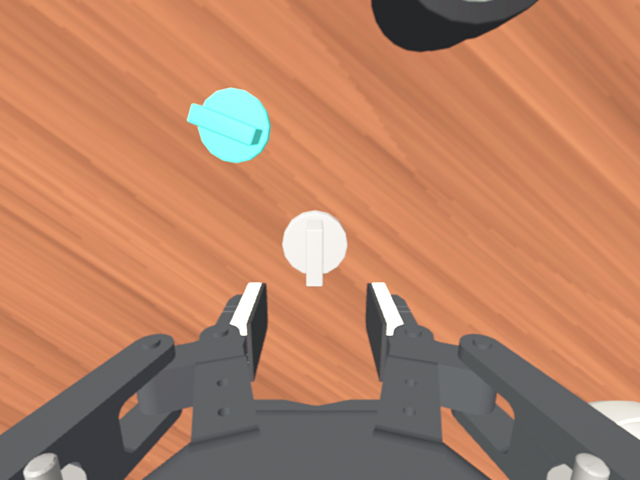

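The wrist view shows the tag cap's disc at (315,243) with the tag in line between the fingers. The prediction was (316,245), so I descend.

Call:
step_arm(commands=[[50,[1,0,30],0],[50,[1,0,60],0],[50,[1,0,82],0],[50,[1,0,82],0],[0,[1,0,82],0],[0,[1,0,82],0],[0,[1,0,82],0],[0,[1,0,82],0],[0,[1,0,82],0],[0,[1,0,62],0],[0,[1,0,22],0],[0,[1,0,-18],0]], squeeze=35)

```text
t: 2.58
tool_pos: [0.6194, -0.1793, 0.2901]
tool_rot: [-2.97, -1.023, 0.001]
contact_force: [0.6, -0.3, -0.8]
opening: 0.009
grip_force: 36.6
```

Call:
step_arm(commands=[[0,[10,-40,0],0],[0,[21,-81,0],0],[0,[32,-122,0],0],[0,[42,-162,0],0],[0,[53,-203,0],0],[0,[63,-243,0],0],[0,[74,-284,0],0],[0,[84,-324,0],0],[0,[84,-324,30],0],[0,[84,-324,30],0]])

```text
t: 3.82
tool_pos: [0.485, 0.1279, 0.257]
tool_rot: [-2.969, -1.024, 0.007]
contact_force: [-0.7, -0.4, 0.2]
opening: 0.0091
grip_force: 36.6
```

Run:
```python
from h import *
o=monitor.get_obs(); print(o['t'],o['tool_pos'],o['opening'])
grab('wrist','w2')
```

```text
3.825 [0.48503276 0.12789051 0.25703384] 0.009087753963708443
```

View pics/w2.png

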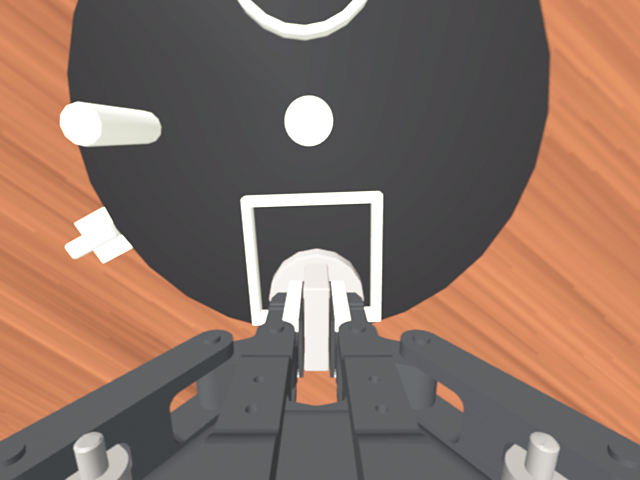

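The view shows the nest's outer corners at about (242,197), (383,192), (381,320) and (254,324), the hub at (309,121), the post foot at (152,127), and the pointer near (98,233).

Run:
```python
from h import *
q=np.array([ray('w2',*p,.040) for p in ((242,197),(383,192),(381,320),(254,324))]); print(q.mean(0),np.linalg.norm(np.diff(q,axis=0),axis=1))
h=ray('w2',309,121,.034); print('hub',h, 'post top',ray('w2',82,125,.085))
s=q.mean(0)[:2]-h[:2]; print(np.hypot(*s),np.degrees(np.arctan2(s[1],s[0])))
im=cv2.imread('pics/w2.png'); m=((cv2.cvtColor(im,cv2.COLOR_BGR2HSV)[...,1]<50)&(im.max(2)>170)).astype(np.uint8); m[:195]=0;m[275:]=0;m[:,140:]=0
c=max(cv2.findContours(m,0,2)[0],key=cv2.contourArea); print(cv2.approxPolyDP(c,2,True).reshape(-1,2).tolist())
for p in cv2.approxPolyDP(c,2,True).reshape(-1,2): 
  print(p,ray('w2',*map(float,p),.024).round(3),ray('w2',*map(float,p),.0).round(3))
```

```text
[0.48663654 0.13033346 0.04      ] [0.07410453 0.07489952 0.07415844]
hub [0.54331741 0.17853331 0.034     ] post top [0.48860014 0.24330427 0.085     ]
0.07440394247621909 -139.6230705672304
[[132, 246], [118, 232], [102, 207], [74, 223], [82, 235], [67, 243], [65, 248], [73, 258], [93, 250], [100, 260], [105, 262]]
[132 246] [0.423 0.219 0.024] [0.409 0.224 0.   ]
[118 232] [0.425 0.229 0.024] [0.411 0.236 0.   ]
[102 207] [0.433 0.244 0.024] [0.42  0.253 0.   ]
[ 74 223] [0.414 0.252 0.024] [0.399 0.262 0.   ]
[ 82 235] [0.41  0.245 0.024] [ 0.395  0.254 -0.   ]
[ 67 243] [0.401 0.25  0.024] [0.384 0.259 0.   ]
[ 65 248] [0.397 0.249 0.024] [0.38  0.259 0.   ]
[ 73 258] [0.394 0.243 0.024] [0.377 0.251 0.   ]
[ 93 250] [0.406 0.236 0.024] [0.39  0.243 0.   ]
[100 260] [0.403 0.229 0.024] [0.387 0.236 0.   ]
[105 262] [0.404 0.226 0.024] [0.388 0.233 0.   ]
```

Call:
step_arm(commands=[[0,[2,-0.5,20],0],[0,[2,-0.5,34],0],[0,[2,-0.5,39],0],[0,[2,-0.5,39.5],0],[0,[2,-0.5,39.5],0],[35,[2,-0.5,39.5],0],[35,[2,-0.5,39.5],0],[35,[2,-0.5,39.5],0],[35,[2,-0.5,20],0],[35,[2,-0.5,-30],0],[35,[2,-0.5,-50],0],[35,[2,-0.5,-50],0]])

```text
t: 5.38
tool_pos: [0.4884, 0.1294, 0.3108]
tool_rot: [2.97, 1.023, 0.007]
contact_force: [0.2, -0.4, -0.2]
opening: 0.0303
grip_force: 0.0
```

Run:
```python
from h import *
o=monitor.get_obs(); print(o['t'],o['tool_pos'],o['opening'])
grab('wrist','w3')
```

```text
5.375 [0.48843301 0.12937959 0.31079595] 0.030265669865614866
```

View pics/w3.png

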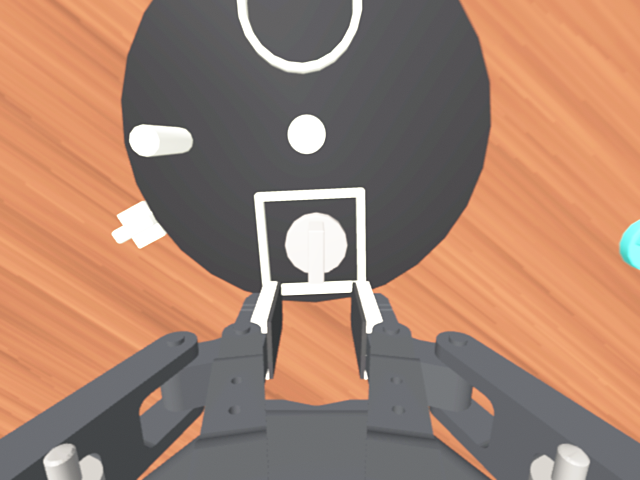

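The cap lies flat inside the square nest, disc at (316,243). Next is the stud cap.

Call:
step_arm(commands=[[50,[-32,34,0],0],[50,[-64,68,0],0],[50,[-96,102,0],0],[50,[-128,137,0],0],[50,[-160,171,0],0],[50,[-193,205,0],0],[50,[-225,239,10],0],[50,[-257,273,30],0],[50,[-257,273,40],0],[50,[-257,273,40],0]])

```text
t: 6.68
tool_pos: [0.4524, -0.2433, 0.2659]
tool_rot: [-2.966, -1.021, 0.004]
contact_force: [-0.2, 0.2, -0.8]
opening: 0.0423
grip_force: 0.0
```

Run:
```python
from h import *
o=monitor.get_obs(); print(o['t'],o['tool_pos'],o['opening'])
im=grab('wrist','w4')[:,:,::-1]
h=cv2.cvtColor(im.copy(),cv2.COLOR_BGR2HSV); m=((h[...,1]<40)&(h[...,2]>140)).astype(np.uint8)
n,l,s,c=cv2.connectedComponentsWithStats(m)
for i in range(1,n):
    if s[i,4]>100: print(s[i],c[i],ray('w4',*c[i],.01))
p=o['tool_pos'].copy(); print(proj('w4',[p[0],p[1],.01]),proj('w4',[p[0],p[1],.038]))
```

```text
6.675 [ 0.4524425  -0.24327341  0.26591826] 0.04234122979487619
[ 284  210   65   65 3312] [316.35024155 241.977657  ] [ 0.45432299 -0.24055733  0.01      ]
[229 282  33  54 782] [245.11508951 307.5741688 ] [ 0.38611552 -0.23081966  0.01      ]
[371 283  33  53 791] [387.2806574  307.71175727] [ 0.44709395 -0.30880879  0.01      ]
[ 23 453  33  27 618] [ 38.96601942 466.90453074] [ 0.16642662 -0.18071395  0.01      ]
[573 453  37  27 776] [590.25128866 467.79768041] [ 0.44061613 -0.5303275   0.01      ]
[ 61 464  26  16 320] [ 72.615625 472.7     ] [ 0.17788423 -0.20497105  0.01      ]
[547 464  26  16 325] [559.84615385 472.67384615] [ 0.42217961 -0.51503965  0.01      ]
[317.83672909 246.54302863] [317.86303837 260.85011966]
```

View pics/w4.png

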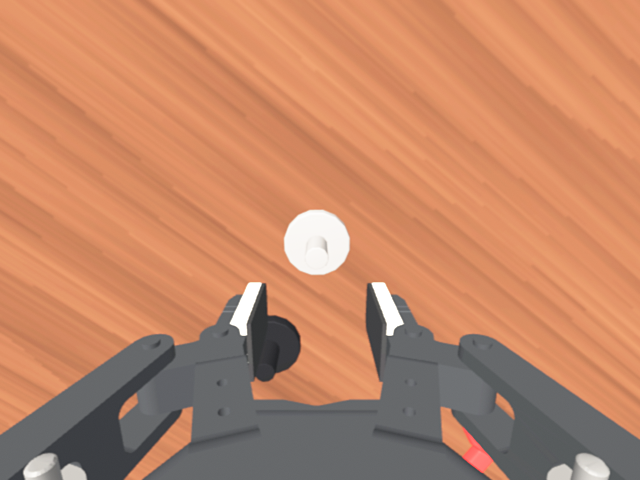

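The stud cap is at (316,242), about 3 mm ahead of the hand axis. The black one sits behind at (285,345), clear of the fingers. Correct and grasp.

Call:
step_arm(commands=[[50,[3,-0.5,30],0],[50,[3,-0.5,60],0],[50,[3,-0.5,80],0],[50,[3,-0.5,80],0],[0,[3,-0.5,80],0],[0,[3,-0.5,80],0],[0,[3,-0.5,80],0],[0,[3,-0.5,80],0],[0,[3,-0.5,80],0],[0,[3,-0.5,60],0],[0,[3,-0.5,20],0],[0,[3,-0.5,-22],0]])

```text
t: 8.22
tool_pos: [0.4549, -0.2417, 0.2911]
tool_rot: [-2.969, -1.022, 0.002]
contact_force: [0.2, -1.8, 0.2]
opening: 0.0125
grip_force: 34.2
```

Call:
step_arm(commands=[[0,[40,-28,0],0],[0,[80,-56,0],0],[0,[120,-83,0],0],[0,[161,-111,0],0],[0,[201,-139,0],0],[0,[241,-167,0],0],[0,[281,-195,0],0],[0,[321,-222,0],0],[0,[361,-250,0],0],[0,[401,-278,0],0],[0,[401,-278,20],0],[0,[401,-278,20],0]])

```text
t: 9.72
tool_pos: [0.599, 0.2236, 0.2676]
tool_rot: [2.97, 1.023, -0.009]
contact_force: [-0.8, -1.1, -1.1]
opening: 0.0127
grip_force: 34.3
```

Run:
```python
from h import *
o=monitor.get_obs(); print(o['t'],o['tool_pos'],o['opening'])
grab('wrist','w5')
```

```text
9.725 [0.59898583 0.22363709 0.26755391] 0.01272386529579272
```

View pics/w5.png

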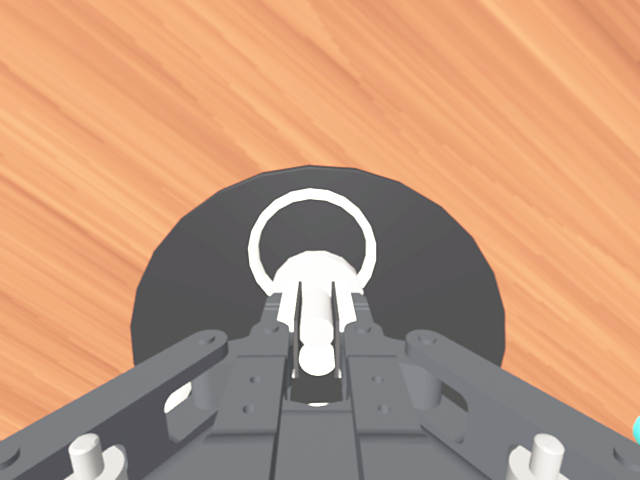

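The ring is visible, outer edges at columns 248 and 376, top at row 188, so its centre is about (312,250).

Run:
```python
from h import *
t,l,r=ray('w5',312,188,.04),ray('w5',248,249,.04),ray('w5',376,248,.04)
print(np.linalg.norm(l-r)); ax=np.array([.787,.616,0]); c=(l+r)/2; print(c,t-.037*ax)
for q in (c,t-.037*ax):
  d=q-np.array([.599,.2236,.04]); print(d@ax*1e3, d@np.array([.616,-.787,0])*1e3)
```

```text
0.07417948776672573
[0.60266921 0.22979264 0.04      ] [0.6012852 0.228506  0.04     ]
6.702334514280662 -2.613379240346342
4.8205505816085354 -2.4533346032335057
```

Call:
step_arm(commands=[[0,[5,-2,20],0],[0,[5,-2,40],0],[0,[5,-2,50],0],[0,[5,-2,51.5],0],[0,[5,-2,51.5],0],[35,[5,-2,51.5],0],[35,[5,-2,51.5],0],[35,[5,-2,51.5],0],[35,[5,-2,30],0],[35,[5,-2,-20],0],[35,[-40,-2,-40],0],[35,[-40,-2,-40],0]])

```text
t: 11.28
tool_pos: [0.5669, 0.2005, 0.3147]
tool_rot: [2.97, 1.022, 0.008]
contact_force: [-0.4, 0.4, -0.3]
opening: 0.0297
grip_force: 0.0
```

Run:
```python
from h import *
o=monitor.get_obs(); print(o['t'],o['tool_pos'],o['opening'],R.from_rotvec(o['tool_rot']).as_matrix().round(3).tolist())
grab('wrist','w6')
```

```text
11.275 [0.56691322 0.20045748 0.31471353] 0.02966847481892041 [[0.788, 0.615, 0.005], [0.615, -0.788, 0.001], [0.005, 0.002, -1.0]]
```

View pics/w6.png

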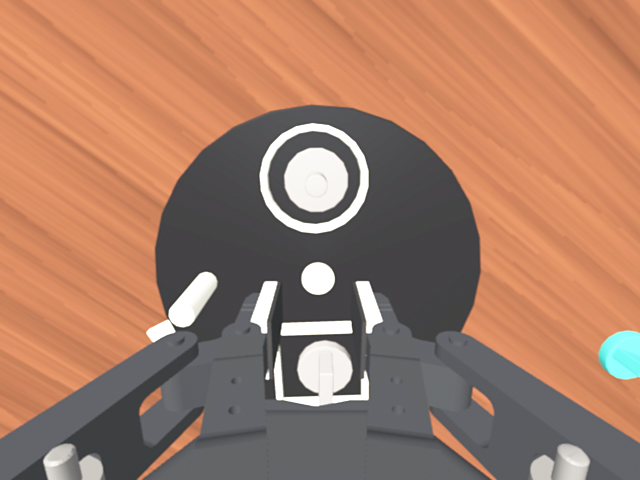

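Both caps lie flat in their nests: stud disc at (316,180), tag disc at (325,367). Hub is at (318,278), post top at about (183,318), foot at (207,281). That was my tenth picture, so the rest is by numbers. Now locate the post, hub and pointer.

Run:
```python
from h import *
def bl(f,box):
    im=cv2.imread(f'pics/{f}.png'); h=cv2.cvtColor(im,cv2.COLOR_BGR2HSV); m=((h[...,1]<50)&(h[...,2]>165)).astype(np.uint8); k=np.zeros_like(m); x0,y0,x1,y1=box; k[y0:y1,x0:x1]=1; m*=k
    c=max(cv2.findContours(m,0,2)[0],key=cv2.contourArea); return c
for f,b in (('w2',(280,95,340,150)),('w3',(285,110,330,158)),('w6',(298,258,340,298))):
    M=cv2.moments(bl(f,b)); u=(M['m10']/M['m00'],M['m01']/M['m00']); print('hub',u,ray(f,*u,.034).round(4))
for f,b in (('w2',(55,95,165,150)),('w3',(125,120,197,160)),('w6',(165,268,222,332))):
    c=bl(f,b); (x,y),(w,h),a=cv2.minAreaRect(c); bx=cv2.boxPoints(((x,y),(w,h),a)); 
    v=np.array([w,0]) if w>h else np.array([0,h]); t=np.radians(a); v=np.array([[np.cos(t),-np.sin(t)],[np.sin(t),np.cos(t)]])@v; v/=np.hypot(*v)
    L,W=max(w,h),min(w,h); e=[np.array([x,y])+s*(L/2-W/2)*v for s in(-1,1)]
    print('post',[ (q.round(1),ray(f,*q,.085).round(4),ray(f,*q,.03).round(4)) for q in e],W)
c=bl('w3',(105,195,170,252)); print('ptr w3')
for p in cv2.approxPolyDP(c,2,True).reshape(-1,2): print(p,ray('w3',*map(float,p),.024).round(4))
c=bl('w6',(240,110,390,245)); (e,_),_ =cv2.minEnclosingCircle(c),0; print('ring',e,ray('w6',*e,.04))
```

```text
hub (308.27639696809445, 120.28697338268994) [0.5434 0.179  0.034 ]
hub (306.18241469816275, 133.7866724992709) [0.5426 0.1789 0.034 ]
hub (317.6186112807982, 278.1262472001629) [0.5437 0.1797 0.034 ]
post [(array([ 80.7, 123.3]), array([0.4889, 0.244 , 0.085 ]), array([0.4687, 0.2723, 0.03  ])), (array([138.2, 131.3]), array([0.4997, 0.2254, 0.085 ]), array([0.4838, 0.2465, 0.03  ]))] 43.60084533691406
post [(array([176., 140.]), array([0.4981, 0.2299, 0.085 ]), array([0.4851, 0.2459, 0.03  ])), (array([145., 140.]), array([0.488 , 0.2428, 0.085 ]), array([0.4722, 0.2624, 0.03  ]))] 32.0
post [(array([205.5, 285.7]), array([0.5145, 0.2431, 0.085 ]), array([0.4846, 0.2429, 0.03  ])), (array([174.8, 322. ]), array([0.4824, 0.2448, 0.085 ]), array([0.4437, 0.2451, 0.03  ]))] 26.483633041381836
ptr w3
[145 201] [0.4335 0.2427 0.024 ]
[117 215] [0.4119 0.2535 0.024 ]
[123 225] [0.408  0.2463 0.024 ]
[112 232] [0.3983 0.25   0.024 ]
[117 242] [0.3937 0.2433 0.024 ]
[131 237] [0.4035 0.237  0.024 ]
[137 246] [0.4002 0.2299 0.024 ]
[141 247] [0.4013 0.2271 0.024 ]
[164 235] [0.42   0.2184 0.024 ]
[165 231] [0.4231 0.2194 0.024 ]
[155 220] [0.4257 0.2296 0.024 ]
ring (313.54180908203125, 177.9217071533203) [0.60154109 0.22845363 0.04      ]
```

Call:
step_arm(commands=[[50,[-7,-16,0],-10.5],[50,[-14,-33,0],-21],[50,[-21,-49,0],-31.5],[50,[-28,-66,0],-42],[50,[-35,-82,5],-52],[50,[-35,-82,10],-52],[50,[-35,-82,10],-52],[50,[-35,-82,10],-52]])

```text
t: 12.32
tool_pos: [0.4901, 0.2439, 0.3008]
tool_rot: [2.223, 2.219, 0.0]
contact_force: [0.2, 0.1, 0.3]
opening: 0.0428
grip_force: 0.0
```

Run:
```python
from h import *
o=monitor.get_obs(); print(o['t'],o['tool_pos'],o['opening'],R.from_rotvec(o['tool_rot']).as_matrix().round(3).tolist())
im=grab('wrist','w7')[:,:,::-1].copy()
h=cv2.cvtColor(im,cv2.COLOR_BGR2HSV); m=((h[...,1]<50)&(h[...,2]>165)).astype(np.uint8)
n,l,s,c=cv2.connectedComponentsWithStats(m)
for i in range(1,n):
    if s[i,4]>100: print(s[i],c[i].round(1),ray('w7',*c[i],.0575).round(4))
p=o['tool_pos']; print(proj('w7',[p[0],p[1],.085]),proj('w7',[p[0],p[1],.0575]),proj('w7',[p[0],p[1],.03]))
```

```text
12.325 [0.49007113 0.24393367 0.30077669] 0.04275475050812043 [[0.002, 1.0, 0.0], [1.0, -0.002, -0.0], [-0.0, 0.0, -1.0]]
[ 181  210   61   49 1864] [210.3 235.6] [0.4257 0.2547 0.0575]
[ 418  211  112  105 6596] [475.4 265.1] [0.5923 0.2349 0.0575]
[ 296  229   30   52 1260] [311.4 255.3] [0.4882 0.2417 0.0575]
[230 282  32  54 777] [245.2 306.9] [0.4446 0.206  0.0575]
[371 282  33  54 781] [387.2 307.1] [0.5378 0.2056 0.0575]
[ 255  318  123   83 2202] [322.4 357.6] [0.4954 0.1675 0.0575]
[ 282  358   58   48 2234] [311.1 382.3] [0.4875 0.1476 0.0575]
[250 378  27  23 348] [260.6 390.9] [0.4517 0.1405 0.0575]
[ 24 453  34  27 720] [ 41.5 467.8] [0.2819 0.0715 0.0575]
[578 454  32  26 573] [593.7 466.8] [0.7019 0.0716 0.0575]
[ 61 464  26  16 311] [ 72.6 472.8] [0.3047 0.0666 0.0575]
[547 464  25  16 311] [559.7 472.8] [0.6772 0.0657 0.0575]
[314.046603   267.45434912] [314.29216528 251.86848531] [314.48579558 239.57874943]
```

Call:
step_arm(commands=[[50,[0,-2,27],0],[50,[0,-2,54],0],[50,[0,-2,80],0],[50,[0,-2,80],0],[0,[0,-2,80],0],[0,[0,-2,80],0],[0,[0,-2,80],0],[0,[0,-2,80],0],[0,[0,-2,80],0]], squeeze=30)

```text
t: 13.5
tool_pos: [0.488, 0.2446, 0.2224]
tool_rot: [2.221, 2.221, 0.004]
contact_force: [-3.6, 2.1, 5.8]
opening: 0.0152
grip_force: 30.4
```

Run:
```python
from h import *
o=monitor.get_obs(); p=o['tool_pos']; print(p,o['contact_force'],o['opening'])
for hub in ((.543,.178),(.5435,.179),(.5425,.176)):
    d=p[:2]-hub; a=np.degrees(np.arctan2(d[1],d[0])); print(hub,np.hypot(*d),a)
hub=np.array([.5432,.1785]); d=p[:2]-hub; d*=.085/np.hypot(*d); c=hub+d
# arc, tool x=+y, tool y=+x, mm
for k in range(1,13):
    t=np.radians(-64.8*k/12); e=np.array([np.cos(t)*d[0]-np.sin(t)*d[1],np.sin(t)*d[0]+np.cos(t)*d[1]])-d; print(k,(e[::-1]*1e3).round(1))
```

```text
[0.4879952  0.24458209 0.22243325] [-3.61119234  2.10929464  5.84928185] 0.015243188618994203
(0.543, 0.178) 0.08636377873422836 129.56079621616482
(0.5435, 0.179) 0.08591736089246187 130.24260183332188
(0.5425, 0.176) 0.08760294416172232 128.4755047139392
1 [4.8 6.4]
2 [ 9.1 13.2]
3 [12.6 20.4]
4 [15.5 27.8]
5 [17.6 35.6]
6 [19.  43.4]
7 [19.7 51.4]
8 [19.6 59.4]
9 [18.8 67.4]
10 [17.2 75.2]
11 [14.9 82.9]
12 [11.9 90.3]
```

Call:
step_arm(commands=[[0,[2.5,3.1,0],0],[0,[4.8,6.4,0],0],[0,[7,9.8,0],0],[0,[9.1,13.2,0],0],[0,[11,16.8,0],0],[0,[12.6,20.4,0],0],[0,[14.1,24,0],0],[0,[15.5,27.8,0],0],[0,[16.6,31.7,0],0],[0,[17.6,35.6,0],0],[0,[18.4,39.5,0],0],[0,[19,43.4,0],0]])

```text
t: 15.0
tool_pos: [0.5317, 0.2632, 0.2224]
tool_rot: [2.22, 2.22, 0.003]
contact_force: [-1.8, -0.1, 5.4]
opening: 0.0152
grip_force: 30.5
```

Call:
step_arm(commands=[[0,[0.4,4,0],0],[0,[0.7,8,0],0],[0,[0.7,12,0],0],[0,[0.6,16,0],0],[0,[0.3,20,0],0],[0,[-0.2,24,0],0],[0,[-0.9,28,0],0],[0,[-1.8,31.8,0],0],[0,[-2.9,35.7,0],0],[0,[-4.1,39.5,0],0],[0,[-4.1,39.5,0],0],[0,[-4.1,39.5,0],0]])

```text
t: 16.5
tool_pos: [0.5713, 0.2585, 0.2224]
tool_rot: [2.219, 2.219, 0.002]
contact_force: [0.2, -2.7, 6.1]
opening: 0.015
grip_force: 30.3
```

Run:
```python
from h import *
o=monitor.get_obs(); p=o['tool_pos']; print(p,o['contact_force'],o['opening'],o['t'])
d=p[:2]-np.array([.5432,.1785]); print(np.hypot(*d),np.degrees(np.arctan2(d[1],d[0])))
for n in('side','scene','wrist'):
    im=grab(n,n+'9')[:,:,::-1].copy(); h=cv2.cvtColor(im,cv2.COLOR_BGR2HSV); m=((h[...,1]<50)&(h[...,2]>120)).astype(np.uint8)
    _,l,s,c=cv2.connectedComponentsWithStats(m)
    for i in range(1,len(s)):
        q=ray(n+'9',*c[i],.036)
        if s[i,4]>25 and abs(q[0]-.54)<.2 and abs(q[1]-.18)<.2: print(n,s[i].tolist(),c[i].round(1),q.round(4))
```

```text
[0.57130295 0.25851168 0.22241243] [ 0.21434818 -2.67119083  6.10435477] 0.015025005709696546 16.5
0.08480356536951109 70.64690780827155
side [260, 173, 8, 20, 105] [263.8 182.1] [0.5883 0.2993 0.036 ]
side [278, 195, 28, 16, 290] [291.5 202.9] [0.6127 0.1455 0.036 ]
side [222, 196, 30, 18, 290] [236.7 205.8] [0.471  0.1918 0.036 ]
side [260, 202, 10, 6, 45] [264.3 204.5] [0.5416 0.1679 0.036 ]
side [206, 207, 14, 10, 118] [211.6 211.6] [0.4013 0.1888 0.036 ]
scene [335, 128, 42, 33, 661] [353.9 143.7] [0.4666 0.2054 0.036 ]
scene [398, 133, 10, 21, 146] [402.7 143.8] [0.5618 0.28   0.036 ]
scene [396, 134, 4, 12, 27] [397. 139.] [0.541  0.2862 0.036 ]
scene [368, 160, 11, 8, 74] [372.9 163.7] [0.5435 0.1756 0.036 ]
scene [376, 170, 33, 25, 547] [391.5 182. ] [0.6121 0.1514 0.036 ]
wrist [0, 262, 59, 68, 2917] [ 25.3 295.1] [0.4349 0.2556 0.036 ]
wrist [293, 270, 47, 98, 3705] [316.4 320.9] [0.5732 0.2416 0.036 ]
wrist [272, 280, 24, 53, 759] [284.4 303.8] [0.5578 0.2508 0.036 ]
wrist [337, 280, 33, 53, 777] [348.2 303.9] [0.5884 0.2507 0.036 ]
wrist [31, 293, 160, 131, 7493] [ 92.2 349.8] [0.4614 0.2258 0.036 ]
wrist [288, 369, 4, 9, 29] [289.4 373.5] [0.5594 0.2117 0.036 ]
wrist [342, 369, 4, 10, 27] [343.  373.6] [0.5867 0.2116 0.036 ]
wrist [63, 435, 61, 45, 2033] [ 91.8 460.4] [0.4491 0.1559 0.036 ]
wrist [511, 435, 59, 45, 1793] [541.8 460.2] [0.6983 0.1551 0.036 ]
```

Run:
```python
from h import *
hub=np.array([.5434,.179])
def poly(f,box,z,eps=3):
    im=cv2.imread(f'pics/{f}.png'); h=cv2.cvtColor(im,cv2.COLOR_BGR2HSV); m=((h[...,1]<50)&(h[...,2]>165)).astype(np.uint8); k=np.zeros_like(m); x0,y0,x1,y1=box; k[y0:y1,x0:x1]=1
    c=max(cv2.findContours(m*k,0,2)[0],key=cv2.contourArea); print(f)
    for p in cv2.approxPolyDP(c,eps,True).reshape(-1,2):
        q=ray(f,*map(float,p),z); d=q[:2]-hub; print(p,q.round(4),np.hypot(*d).round(4),np.degrees(np.arctan2(d[1],d[0])).round(1))
poly('w7',(175,205,245,262),.024,2)
poly('wrist9',(0,255,62,335),.024,2)
poly('wrist9',(25,288,195,430),.040)
```

```text
w7
[200 210] [0.4097 0.264  0.024 ] 0.1585 147.6
[195 220] [0.4055 0.2568 0.024 ] 0.1584 150.6
[183 229] [0.3963 0.2502 0.024 ] 0.1635 154.2
[181 239] [0.3941 0.2428 0.024 ] 0.1624 156.9
[186 242] [0.3974 0.2406 0.024 ] 0.1584 157.1
[187 247] [0.3978 0.2368 0.024 ] 0.1567 158.4
[213 258] [0.4159 0.2283 0.024 ] 0.1367 158.9
[224 253] [0.4242 0.2321 0.024 ] 0.1305 156.0
[231 255] [0.4292 0.2306 0.024 ] 0.1253 155.7
[241 237] [0.4373 0.2442 0.024 ] 0.1245 148.4
[227 231] [0.4276 0.2487 0.024 ] 0.1352 149.0
[229 221] [0.4295 0.256  0.024 ] 0.1375 145.9
wrist9
[ 13 262] [0.4222 0.2679 0.024 ] 0.1503 143.7
[  7 265] [0.4188 0.2663 0.024 ] 0.1521 145.0
[  4 278] [0.4157 0.2593 0.024 ] 0.1509 147.8
[  0 281] [0.4132 0.2577 0.024 ] 0.1521 148.8
[  0 319] [0.408  0.2363 0.024 ] 0.147 157.0
[ 30 329] [0.4223 0.2304 0.024 ] 0.1315 157.0
[ 36 324] [0.4261 0.2334 0.024 ] 0.1293 155.1
[ 40 325] [0.4281 0.2328 0.024 ] 0.1272 155.0
[ 46 307] [0.4334 0.2432 0.024 ] 0.1274 149.7
[ 55 293] [0.4396 0.2511 0.024 ] 0.1263 145.2
[ 58 278] [0.4428 0.2593 0.024 ] 0.1287 141.4
wrist9
[189 332] [0.5122 0.238  0.04  ] 0.0668 117.9
[ 72 294] [0.4601 0.258  0.04  ] 0.1148 136.5
[ 64 296] [0.4562 0.2569 0.04  ] 0.117 138.2
[ 53 306] [0.4501 0.2519 0.04  ] 0.1184 142.0
[ 31 422] [0.4252 0.1857 0.04  ] 0.1184 176.8
[148 357] [0.4908 0.2243 0.04  ] 0.0694 139.2
[125 346] [0.4805 0.2305 0.04  ] 0.0813 140.7
[101 348] [0.4687 0.2294 0.04  ] 0.0901 146.0
[ 78 367] [0.4556 0.2187 0.04  ] 0.0964 155.7
[ 72 384] [0.4508 0.2089 0.04  ] 0.0973 162.1
[ 56 400] [0.4409 0.1993 0.04  ] 0.1045 168.8
[ 73 318] [0.4582 0.2456 0.04  ] 0.1081 142.0
[166 347] [0.5002 0.2299 0.04  ] 0.0667 130.3
```

Call:
step_arm(commands=[[0,[-0.8,2.2,0],0],[0,[-1.7,4.5,0],0],[0,[-2.7,6.6,0],0],[0,[-2.7,6.6,0],0],[0,[-2.7,6.6,0],0],[0,[-2.7,6.6,0],0]])

```text
t: 17.4
tool_pos: [0.5777, 0.2558, 0.2224]
tool_rot: [2.219, 2.22, 0.001]
contact_force: [-1.0, -2.8, 5.4]
opening: 0.015
grip_force: 30.4
```

Run:
```python
from h import *
o=monitor.get_obs(); p=o['tool_pos']; print(p,o['contact_force'],o['dq'].__abs__().max() if hasattr(o['dq'],'max') else o['dq'])
d=p[:2]-np.array([.5432,.1787]); print(np.hypot(*d),np.degrees(np.arctan2(d[1],d[0])))
def outline(n,f,box):
    im=cv2.imread(f'pics/{f}.png'); h=cv2.cvtColor(im,cv2.COLOR_BGR2HSV); m=((h[...,1]<50)&(h[...,2]>120)).astype(np.uint8); k=np.zeros_like(m); x0,y0,x1,y1=box; k[y0:y1,x0:x1]=1
    c=max(cv2.findContours(m*k,0,2)[0],key=cv2.contourArea)
    for p in cv2.approxPolyDP(c,1.5,True).reshape(-1,2): print(p,ray(f,*map(float,p),.04).round(4))
grab('side','side10'); grab('scene','scene10')
for f in('side9','side10'):
    print(f); outline('s',f,(217,190,257,222))
for f in('side9','side10'):   # ring centre via ellipse of outline
    im=cv2.imread(f'pics/{f}.png'); h=cv2.cvtColor(im,cv2.COLOR_BGR2HSV); m=((h[...,1]<50)&(h[...,2]>120)).astype(np.uint8); k=np.zeros_like(m);k[180:225,272:312]=1
    pts=np.argwhere(m*k)[:,::-1].astype(np.int32); hu=cv2.convexHull(pts); print(f,cv2.boundingRect(hu))
im=cv2.imread('pics/wrist9.png')
```

```text
[0.57774468 0.2558436  0.22243227] [-1.03570709 -2.7502101   5.42981853] 0.0011931077425333962
0.08452496865341615 65.877301669558
side9
[251 197] [0.5206 0.2171 0.04  ]
[243 196] [0.5023 0.232  0.04  ]
[243 200] [0.4949 0.2093 0.04  ]
[247 199] [0.5068 0.2104 0.04  ]
[249 201] [0.508 0.197 0.04 ]
[247 208] [0.4905 0.1615 0.04  ]
[239 207] [0.4728 0.1757 0.04  ]
[243 205] [0.486  0.1819 0.04  ]
[243 202] [0.4913 0.1982 0.04  ]
[242 204] [0.4853 0.1884 0.04  ]
[229 204] [0.4533 0.203  0.04  ]
[235 207] [0.4631 0.1801 0.04  ]
[235 209] [0.4598 0.1695 0.04  ]
[224 208] [0.4348 0.1869 0.04  ]
[225 201] [0.4483 0.2241 0.04  ]
[229 200] [0.46   0.2252 0.04  ]
[229 197] [0.4651 0.2423 0.04  ]
[225 197] [0.455  0.2469 0.04  ]
[222 212] [0.424  0.1681 0.04  ]
[249 212] [0.4884 0.1387 0.04  ]
side10
[221 208] [0.4276 0.1902 0.04  ]
[222 211] [0.4255 0.1733 0.04  ]
[248 211] [0.4877 0.1449 0.04  ]
[252 196] [0.5251 0.2217 0.04  ]
[243 196] [0.5023 0.232  0.04  ]
[244 199] [0.4992 0.2138 0.04  ]
[249 200] [0.5099 0.2025 0.04  ]
[246 208] [0.4881 0.1626 0.04  ]
[238 206] [0.472  0.1821 0.04  ]
[243 204] [0.4877 0.1873 0.04  ]
[243 201] [0.4931 0.2038 0.04  ]
[242 203] [0.487  0.1939 0.04  ]
[229 203] [0.455  0.2085 0.04  ]
[232 206] [0.4574 0.1888 0.04  ]
[225 208] [0.4372 0.1858 0.04  ]
[225 202] [0.4467 0.2185 0.04  ]
[229 199] [0.4616 0.2309 0.04  ]
[229 196] [0.4668 0.2481 0.04  ]
[226 196] [0.4592 0.2516 0.04  ]
side9 (278, 192, 28, 19)
side10 (272, 180, 34, 32)
```

```bash
python3 -c "
from h import *
print(finish_job())"
```

```text
the job is handed in; nothing more can be done
None
```

The job is handed in: the tag cap lies in the square nest, the stud cap in the round nest, and the carousel is turned so the square nest faces the pointer to within about 1° by my measurements, with the post still gripped.

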